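# Lock the moisture-absorber cartridge into its wardrobe charging dock

## Task

Stand the blue-and-white moisture-absorber cartridge in the charging dock on the shelf: feel for the two slots of the steel collar with its lugs, push it down against the spring, twist it clockwise (seen from above) to the end and let it come up into its lock, then let go. Work gently, never forcing the cartridge against the dock, and leave the other things on the shelf where they are.

Things in the scene. Friction and masses are not known exactly. Their poses are not given: they have to be found in the camera images.
- cartridge: Moisture-absorber cartridge, about 0.18 kg, upright on the shelf; origin at the centre of its underside, z up. White body 48 mm across up to 43 mm height (its lowest 9 mm taper to 36 mm), blue cap 56 mm across from 43 to 58 mm. Two steel lugs stick out along +x and -x: 9 mm wide, from 20 to 26 mm height, tips 34 mm from the axis. Half a turn gives the same shape.
- cartridge_bar (a point): Centre of the cartridge's grip bar, 73 mm above its origin. The black rubber bar (good grip) runs along the cartridge's x axis (so the lugs lie below its red ends), 44 mm long (x), 12 mm thick (y), from 58 to 88 mm above the origin.
- dock: White charging dock 120 mm square, 56 mm high, fixed; origin at the centre of its underside, z up. In it a fixed steel collar with two opposite slots, marked red, roughly along the dock's +x and -x, but clocked by an unknown angle of up to 0.35 rad either way, new each time and not in this pose: find it by feel or sight. Cartridge against dock and collar must stay below 45 N.
- collar_mouth (a point): Centre of the collar's top face, 62 mm above the dock's origin. Bore 50 mm across, widened to 57 mm over the top 8 mm (chamfer); slots 13 mm wide, reaching 36.5 mm from the axis, open from the top. Out of line, the lugs rest on this face with the cartridge's origin 42 mm above the dock's; in line they drop in. The axes of this point are the dock's, not the slots'.
- spring_top (a point): Centre of the black spring plate's top in the bore when not pressed, 40 mm above the dock's origin. It meets the cartridge's underside there, pushes up with 2 N and 0.7 N more per mm, and bottoms at 22 mm. The lugs pass under the collar's ledge with the cartridge's origin 28 mm or less above the dock's (about 25 mm is comfortable, 12 N).
- locked_seat (a point): Where the cartridge's origin lies when locked, 32 mm above the dock's origin. From the slots turn 0.70 rad clockwise seen from above (green marks; 0.06 rad play, then a hard stop) while pressed down, then let up: the spring lifts the lugs 4 mm into pockets and holds them. Counter-clockwise is blocked from the slots.
- bottle: Amber glass bottle, 60 mm across, 140 mm high, upright; origin at the centre of its underside. Leave alone.
- case: Red plastic sunglasses case 62 x 160 x 45 mm (x, y, z); origin at the centre of its underside. Leave alone.
- shoe_tree: Wooden shoe tree about 290 mm long (x), 72 mm wide, 72 mm high; origin near its middle on the underside. Leave alone.
- key_ring: Stainless key ring 40 mm across with two keys (reaching 66 mm along x), under 12 mm high; origin at the centre of the ring on its underside. Leave alone.
- can: Aluminium spray can 50 mm across, 150 mm high, upright; origin at the centre of its underside. Leave alone.

How it is judged:
By the outcome, as a careful person would: the job done as asked, in the order asked, and still so for the second after the job is handed in, with the robot touching nothing.
It also fails if it takes over 72 s, if anything falls off the work surface, if the arm or the gripper's body presses on something with over 40 N, if the wrist force passes 120 N, or if a joint passes its speed limit or range.

## Robot

A 7-joint arm with a two-finger parallel gripper is mounted at the origin on the work surface. World frame = base frame: x ahead of the robot, y to its left, z up, the work surface at z = 0. Lengths are in m, angles in rad, forces in N, time in s.
With the tool pointing down it reaches from about 0.425 to 1.025 m from the base axis. Payload 9.4 kg.
Tool frame: the origin (TCP) lies midway between the tips of the shut fingers; the grasp point (between the pads) lies 19 mm behind it; z points along the fingers, y is the line along which they close (so a half turn about z gives the same grasp; the last joint's range is limited). The gripper opens to 93 mm and grips with 3 to 60 N. Pads are 15 mm wide; open, the fingers measure 128 mm over their backs; the gripper's body (75 mm by 188 mm) begins 65 mm behind the grasp point.
Start: joints at [-1.228, 0.599, -0.003, 1.599, 0.002, 0.943, -0.08], TCP at [0.295, 0.662, 0.219] pointing down, gripper open.
Joint ranges: [-2.57, 2.57], [-0.35, 1.97], [-1.29, 1.29], [0.11, 2.56], [-1.05, 4.19], [0.11, 1.86], [-2.63, 2.63]. Speed limits (rad/s): [2.22, 2.22, 3.01, 3.01, 3.14, 3.14, 3.14].

## Interface

Orientations are given as a rotation vector (axis times angle).
In Python, from workcell import bot gives the robot as it stands.
- The arm moves only by the tool apply_moves, never from a script. Its argument "rows" is a list of rows, each an object of numbers: "rx", "ry", "rz": the turn, a rotation vector about the world's x, y, z scaled (see below); "x", "y", "z": the shift along the world's x, y, z scaled (see below); "hand": the opening, from 0 (shut) to 1 (fully open). In form: [{"rx": .., "ry": .., "rz": .., "x": .., "y": .., "z": .., "hand": ..}, ...]. A call has 1 to 20 rows; each row shifts and turns the commanded pose from where the row before left it; what a row does not reach is not made up. The controller multiplies each number of a shift by 0.15 m and each number of a turn by 45 degrees. A row lasts 1/12 s, in which the tool goes at most 41.7 mm and 7.16 degrees, less where a joint would pass 70% of its speed; a pose out of reach is approached as far as the arm can. A call with a number of a shift or a turn outside -1 to 1 is refused whole. A call with a gripper value outside its range is refused whole. The fingers move at their own pace and stop on an object; the grip force is fixed at half the most. Time passes only in rows, so rows that do not move let the fingers close. It gives the time, the measured TCP pose, the force, the opening and the grip force at its end, in the units of the state.
- bot.read_state(): the state, without advancing time (a new reading comes with each control period).
- bot.capture(name): name is "side" or "top" or "wrist"; returns a dict with "image" (400x640x3 uint8, red, green, blue), "vertical_fov" (degrees; the focal length in pixels is half the picture's height over the tangent of half this angle, whatever the lens; pixels are square), "cx", "cy" (the principal point, pixels), "distortion" ([k1, k2, p1, p2, k3] as OpenCV has them; the pictures are not rectified), "R" (3x3) and "t" (3): a world point X has camera coordinates R X + t; the wrist camera has in their place "mount" (4x4, takes a point from camera to tool coordinates, whose origin is the TCP and whose axes are the flange's). Camera axes: x right, y down, z forward; pixel columns grow to the right and rows downward; lengths in m; the calibration is good to about 2 mm. A picture is of the moment at which its call begins: read the wrist's pose just before it. There is no depth.
- bot.hand_in(): hands the job in; it is judged then, once.
The state is a dict: "time_s": time; "joint_pos": joint angles; "dq": joint speeds; "joint_efforts": joint torques, N m; "tool_pos": TCP position; "eef_rot": TCP orientation; "force": force on the tool from outside, world axes, zero at the start; "torque": the same for the moment, N m; "width": opening from 0.0 (shut) to 1.0 (fully open); "finger_force": force on a finger pad.
Only numpy, scipy, OpenCV 4.12 (cv2) and the standard library are available. Lean on these libraries where they do the work, as an engineer would, in place of code of your own. Each camera call takes 0.05 s, during which the arm holds its last target. There are 200 camera calls.

## Working session

There is one attempt and no reset: what is moved stays moved. The work goes in short steps, Python scripts to look and compute and a tool call to move; the robot and the scene stay as the last step left them, time stands still between calls to the robot, and variables do not carry over. Pictures are saved under pics/ and viewed, at most 10 in all, crops included, and the job is handed in when it is done.

Besides the shell and the picture viewer there is one more tool, called by a JSON object that holds its "fn" and its "kwargs", one argument or row to a line. apply_moves: Moves the arm, as the interface text tells. Shifts and turns lie within -1 to 1; 1 stands for 0.15 m of shift or 45 degrees of turn. Its arguments: {"type":"object","properties":{"rows":{"type":"array"}},"required":["rows"]}

```bash
mkdir -p pics
python3 - <<'E'
from workcell import bot
import cv2
s=bot.read_state(); print(s)
for n in ("side","top"):
    c=bot.capture(n); cv2.imwrite(f"pics/{n}0.png",c["image"][:,:,::-1]); print(n,{k:v for k,v in c.items() if k!="image"})
E
```

```text
{'time_s': 0.0, 'joint_pos': array([-1.22772454,  0.60012654, -0.00257205,  1.60010444,  0.00180212,
        0.94292193, -0.07976732]), 'dq': array([-0.00028695,  0.00030388, -0.00048123, -0.00148829,  0.00134399,
        0.0003079 ,  0.0015703 ]), 'joint_efforts': array([-1.26462663e-03, -7.65065145e+01,  1.49731580e+00, -2.52350378e+01,
       -5.23373298e-02,  1.70080620e-02,  1.43863622e-04]), 'tool_pos': array([0.29527791, 0.66161408, 0.21776762]), 'eef_rot': array([-6.54325570e-01, -3.07249301e+00,  2.42725897e-03]), 'force': array([ 0.20443958, -0.07289857,  0.30069067]), 'torque': array([ 0.02852708, -0.01322806,  0.03190905]), 'finger_force': 0.0, 'width': 0.9988030795946012}
side {'vertical_fov': 46.001662419801455, 'cx': 319.00833998138484, 'cy': 197.96740611810245, 'distortion': array([-0.10835707,  0.        ,  0.        ,  0.        ,  0.        ]), 'R': array([[-0.99616639, -0.08592267,  0.01642618],
       [-0.06260505,  0.56908565, -0.81989154],
       [ 0.06109937, -0.81777675, -0.57228319]]), 't': array([0.6099169 , 0.13307065, 1.16454948])}
top {'vertical_fov': 47.92176950266325, 'cx': 316.97519897487734, 'cy': 195.6575300104561, 'distortion': array([-0.03578742,  0.        ,  0.        ,  0.        ,  0.        ]), 'R': array([[ 0.0109863 , -0.99971862,  0.02102353],
       [-0.99329161, -0.01333123, -0.11486538],
       [ 0.11511333, -0.01962055, -0.99315858]]), 't': array([-0.08040675,  0.62472513,  1.11452219])}
```

View pics/top0.png

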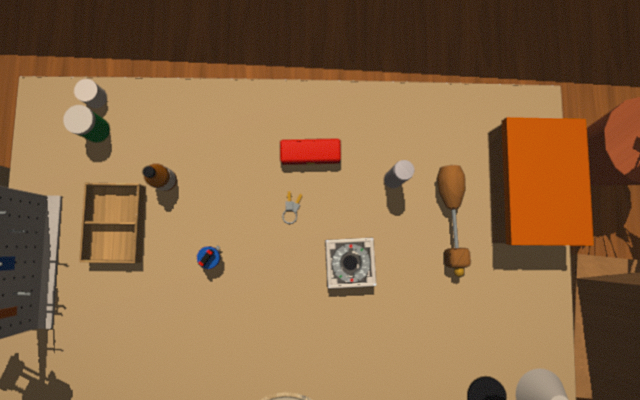

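View pics/side0.png

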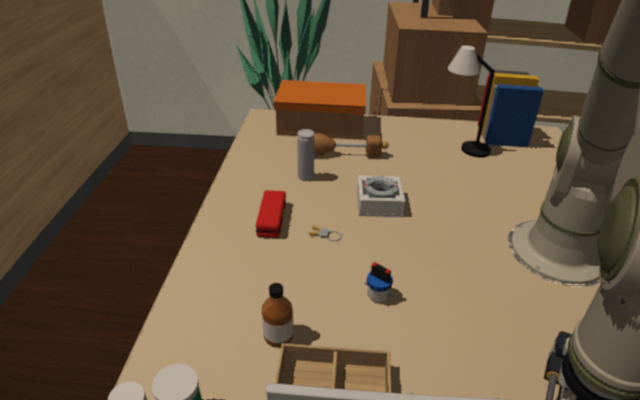

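The top view shows the cartridge at about (208,257), with its bar running diagonally, and the dock at about (351,263). The key ring at (290,208), case at (311,151) and can at (400,172) are all clear of the straight path between them.

```bash
cat > h.py <<'E'
import numpy as np, cv2
from scipy.spatial.transform import Rotation as Ro
from workcell import bot
def cam(name):
    s=bot.read_state(); c=bot.capture(name); im=c["image"]
    f=im.shape[0]/2/np.tan(np.radians(c["vertical_fov"])/2)
    c["K"]=np.array([[f,0,c["cx"]],[0,f,c["cy"]],[0,0,1]])
    if name=="wrist":
        M=c["mount"]; Rt=Ro.from_rotvec(s["eef_rot"]).as_matrix()
        Rwc=Rt@M[:3,:3]; o=Rt@M[:3,3]+s["tool_pos"]
        c["R"]=Rwc.T; c["t"]=-Rwc.T@o
    return c
def cast(c,px,z):
    px=np.asarray(px,float).reshape(-1,1,2)
    u=cv2.undistortPoints(px,c["K"],c["distortion"])[:,0]
    d=np.c_[u,np.ones(len(u))]@c["R"]; o=-c["R"].T@c["t"]
    return o+d*((z-o[2])/d[:,2])[:,None]
def proj(c,X):
    return cv2.projectPoints(np.asarray(X,float).reshape(-1,1,3),cv2.Rodrigues(c["R"])[0],c["t"],c["K"],c["distortion"])[0][:,0]
def hsv(c): return cv2.cvtColor(c["image"],cv2.COLOR_RGB2HSV).astype(int)
def blobs(m,amin=4):
    n,l,st,ce=cv2.connectedComponentsWithStats(m.astype(np.uint8))
    return [(int(st[i,4]),ce[i]) for i in range(1,n) if st[i,4]>=amin]
E
python3 - <<'E'
from h import *
c=cam("top"); H=hsv(c); h,s,v=H[...,0],H[...,1],H[...,2]
roi=np.zeros(h.shape,bool); roi[235:285,185:235]=1
blue=roi&(h>100)&(h<125)&(s>150)&(v>60)
ys,xs=np.nonzero(blue); (ct,r)=cv2.minEnclosingCircle(np.c_[xs,ys].astype(np.float32)); print("cap",ct,r,cast(c,ct,.058))
red=((h<6)|(h>174))&(s>140)&(v>80)
for a,p in blobs(red&roi,2): print("red",a,p,cast(c,p,.088))
roi2=np.zeros(h.shape,bool); roi2[230:295,320:382]=1
for a,p in blobs(red&roi2,1): print("slot",a,p,cast(c,p,.062))
w=roi2&(s<40)&(v>150); ys,xs=np.nonzero(w); rr=cv2.minAreaRect(np.c_[xs,ys].astype(np.float32)); print(rr,cast(c,cv2.boxPoints(rr),.056), cast(c,rr[0],.056))
cv2.imwrite("pics/crop.png",cv2.resize(c["image"][230:300,180:390,::-1],None,fx=3.8,fy=3.8,interpolation=cv2.INTER_CUBIC))
E
```

```text
cap (208.24713134765625, 257.2701110839844) 10.756369590759277 [[0.46665161 0.19414736 0.058     ]]
red 20 [209.3  251.85] [[0.48031285 0.18555812 0.088     ]]
red 14 [200.71428571 263.42857143] [[0.4524813  0.20513113 0.088     ]]
slot 7 [350.57142857 245.71428571] [[ 0.49911203 -0.15684162  0.062     ]]
slot 6 [351.5 280. ] [[ 0.41532689 -0.15939559  0.062     ]]
((350.520751953125, 262.4773254394531), (47.12938690185547, 47.12938690185547), 87.51044464111328) [[ 0.51273872 -0.09597498  0.056     ]
 [ 0.51910567 -0.2135915   0.056     ]
 [ 0.40319121 -0.21843058  0.056     ]
 [ 0.39726152 -0.10204924  0.056     ]] [[ 0.45779193 -0.15741579  0.056     ]]
```

View pics/crop.png

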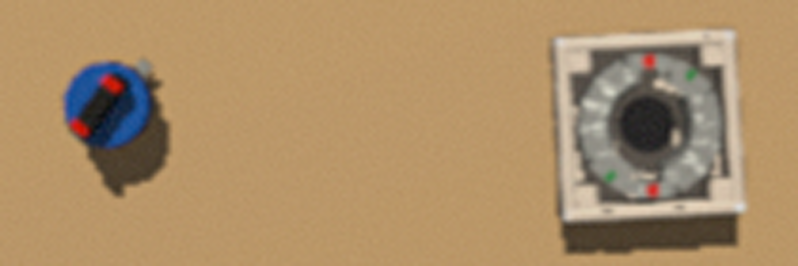

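The crop confirms the bar runs at about −35°, with red ends at about (112,84) and (80,128). The red slot marks are at (649,62) and (653,190), roughly along the dock's x, and the green marks lie clockwise of them. Next I'll move above the cartridge, starting along −y to stay clear of the pegboard.

{"fn": "apply_moves", "kwargs": {
  "rows": [
    {"y": -0.24,"hand": 1},
    {"y": -0.24,"hand": 1},
    {"y": -0.24,"hand": 1},
    {"y": -0.24,"hand": 1},
    {"y": -0.24,"hand": 1},
    {"y": -0.24,"hand": 1},
    {"y": -0.24,"hand": 1},
    {"x": 0.163,"y": -0.205,"rz": -0.035,"hand": 1},
    {"x": 0.163,"y": -0.205,"rz": -0.035,"hand": 1},
    {"x": 0.163,"y": -0.205,"rz": -0.035,"hand": 1},
    {"x": 0.163,"y": -0.205,"rz": -0.035,"hand": 1},
    {"x": 0.163,"y": -0.205,"rz": -0.035,"hand": 1},
    {"x": 0.163,"y": -0.205,"rz": -0.035,"hand": 1},
    {"x": 0.163,"y": -0.205,"rz": -0.035,"hand": 1},
    {"hand": 1},
    {"hand": 1},
    {"hand": 1}
  ]
}}

```text
schema error: expected keys rx, ry, rz, x, y, z, hand
```

Run:
```python
from h import *
st=bot.read_state(); R=Ro.from_rotvec(st["eef_rot"]).as_matrix()
print(st["time_s"],st["tool_pos"],R[:,1],np.degrees(np.arctan2(R[1,1],R[0,1])),R[:,2],st["joint_pos"],st["force"])
c=cam("wrist"); H=hsv(c); h,s,v=H[...,0],H[...,1],H[...,2]
cv2.imwrite("pics/w1.png",c["image"][:,:,::-1])
red=((h<6)|(h>174))&(s>140)&(v>60)
P=[]
for a,p in sorted(blobs(red,30),key=lambda q:-q[0])[:4]: print("red",a,p,cast(c,p,.088))
blue=(h>100)&(h<125)&(s>150)&(v>50)
ys,xs=np.nonzero(blue); ct,r=cv2.minEnclosingCircle(np.c_[xs,ys].astype(np.float32)); print(ct,r,cast(c,ct,.058))
```

```text
0.15 [0.29537811 0.66171793 0.21797186] [ 0.40759294  0.91316299 -0.00116185] 65.94626598042296 [-3.61314442e-04 -1.11105685e-03 -9.99999318e-01] [-1.227695    0.59994414 -0.00250459  1.59990422  0.00178577  0.94291443
 -0.07983335] [ 0.18715225 -0.38311816 -0.28351739]
(0.0, 0.0) 0.0 [[0.01286492 0.45535305 0.058     ]]
```

View pics/w1.png

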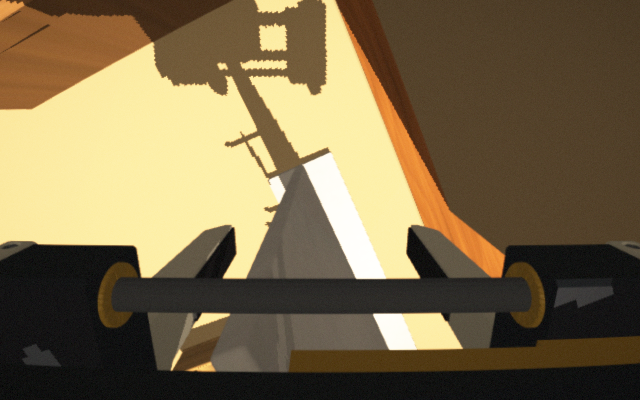

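All keys are required in each row, so nothing moved. This wrist view shows a grey and white panel (the pegboard) between the fingers, around (300,250). I'll locate it before moving.

```bash
python3 - <<'E'
from h import *
t,s,w=cam("top"),cam("side"),cam("wrist")
st=bot.read_state(); p=st["tool_pos"]
for n,c in(("top",t),("side",s)): print(n,"tcp",proj(c,[p,p+[0,0,.1]]))
for z in (0,.1,.2,.3):
    print(z,"top strip",cast(t,[(60,197),(55,328),(48,196),(45,327)],z)[:,:2].round(3).tolist())
    print("  side strip",cast(s,[(270,390),(480,398)],z)[:,:2].round(3).tolist())
    print("  wrist",cast(w,[(330,150),(270,180),(410,345),(215,345)],z)[:,:2].round(3).tolist())
E
python3 - <<'E'
import cv2
a=cv2.imread("pics/side0.png")[300:400,240:640]; b=cv2.imread("pics/top0.png")[170:400,0:200]
import numpy as np
a=cv2.resize(a,None,fx=2,fy=2); b=cv2.resize(b,None,fx=1.5,fy=1.5)
o=np.zeros((200+345,800,3),np.uint8); o[:200]=a; o[200:545,:300]=b; cv2.imwrite("pics/pb.png",o)
E
```

```text
top tcp [[-33.20439609 337.45377489]
 [-71.98536065 347.50782486]]
side tcp [[542.22020886 463.63891776]
 [572.84407359 419.36454121]]
0 top strip [[0.617, 0.605], [0.28, 0.594], [0.619, 0.637], [0.282, 0.62]]
  side strip [[0.663, 0.45], [0.281, 0.435]]
  wrist [[0.279, 0.681], [0.283, 0.601], [0.572, 0.675], [0.462, 0.427]]
0.1 top strip [[0.607, 0.549], [0.298, 0.54], [0.609, 0.579], [0.299, 0.563]]
  side strip [[0.647, 0.513], [0.316, 0.5]]
  wrist [[0.267, 0.684], [0.27, 0.625], [0.484, 0.679], [0.403, 0.495]]
0.2 top strip [[0.596, 0.494], [0.316, 0.485], [0.598, 0.521], [0.317, 0.507]]
  side strip [[0.632, 0.575], [0.35, 0.564]]
  wrist [[0.255, 0.686], [0.257, 0.648], [0.396, 0.683], [0.343, 0.564]]
0.3 top strip [[0.586, 0.438], [0.334, 0.43], [0.587, 0.462], [0.335, 0.45]]
  side strip [[0.616, 0.638], [0.385, 0.629]]
  wrist [[0.243, 0.689], [0.243, 0.671], [0.307, 0.687], [0.283, 0.632]]
```

View pics/pb.png

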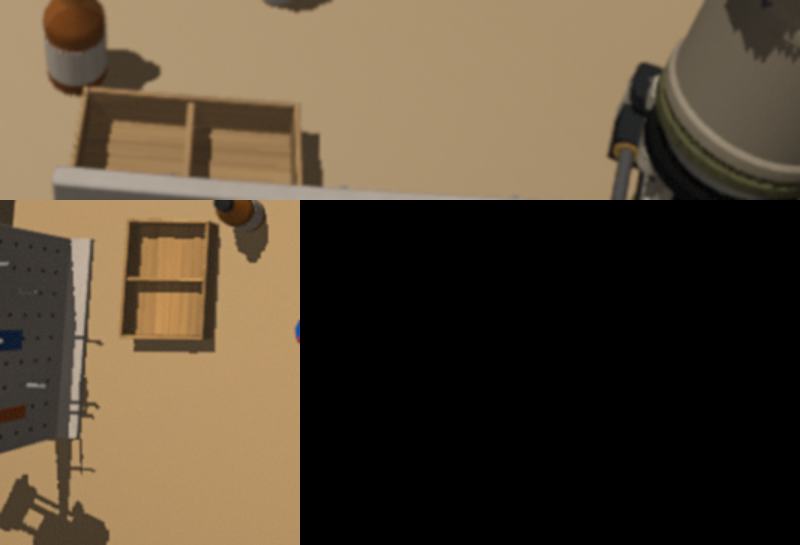

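Run:
```python
from h import *
w=cam("wrist"); st=bot.read_state(); p=st["tool_pos"]; R=Ro.from_rotvec(st["eef_rot"]).as_matrix()
o=-w["R"].T@w["t"]; print("cam",o,"fwd",w["R"][2])
print("tcp",proj(w,[p,p+.046*R[:,1],p-.046*R[:,1]]))
for x in (.28,.3,.32,.35): 
  for y in (.62,.64,.66): print(x,y,proj(w,[[x,y,z] for z in (0,.1,.2,.25,.3)]).round(0).tolist())
im=w["image"]
import numpy as np
cv2.imwrite("pics/wz.png",cv2.resize(im[130:400,150:480,::-1],None,fx=2.2,fy=2.2,interpolation=cv2.INTER_CUBIC))
```

```text
cam [0.23223697 0.69062898 0.38494265] fwd [ 0.22878643 -0.10157793 -0.96816254]
tcp [[319.99403921 240.65227014]
 [404.53159917 240.58101077]
 [235.44280918 240.43010416]]
0.28 0.62 [[283.0, 171.0], [270.0, 192.0], [246.0, 233.0], [222.0, 273.0], [176.0, 350.0]]
0.28 0.64 [[298.0, 165.0], [291.0, 183.0], [276.0, 220.0], [261.0, 257.0], [232.0, 329.0]]
0.28 0.66 [[314.0, 158.0], [311.0, 174.0], [306.0, 207.0], [301.0, 240.0], [292.0, 306.0]]
0.3 0.62 [[290.0, 186.0], [280.0, 212.0], [261.0, 261.0], [242.0, 309.0], [208.0, 397.0]]
0.3 0.64 [[305.0, 180.0], [300.0, 203.0], [290.0, 249.0], [280.0, 293.0], [262.0, 378.0]]
0.3 0.66 [[320.0, 173.0], [320.0, 194.0], [320.0, 236.0], [320.0, 278.0], [319.0, 357.0]]
0.32 0.62 [[297.0, 201.0], [290.0, 231.0], [275.0, 288.0], [261.0, 341.0], [237.0, 439.0]]
0.32 0.64 [[312.0, 195.0], [309.0, 222.0], [304.0, 276.0], [299.0, 327.0], [289.0, 422.0]]
0.32 0.66 [[327.0, 188.0], [329.0, 214.0], [333.0, 264.0], [337.0, 313.0], [344.0, 403.0]]
0.35 0.62 [[307.0, 222.0], [303.0, 258.0], [295.0, 325.0], [288.0, 387.0], [276.0, 493.0]]
0.35 0.64 [[322.0, 216.0], [323.0, 250.0], [323.0, 314.0], [324.0, 374.0], [325.0, 479.0]]
0.35 0.66 [[337.0, 210.0], [342.0, 242.0], [352.0, 303.0], [361.0, 360.0], [377.0, 462.0]]
```

View pics/wz.png

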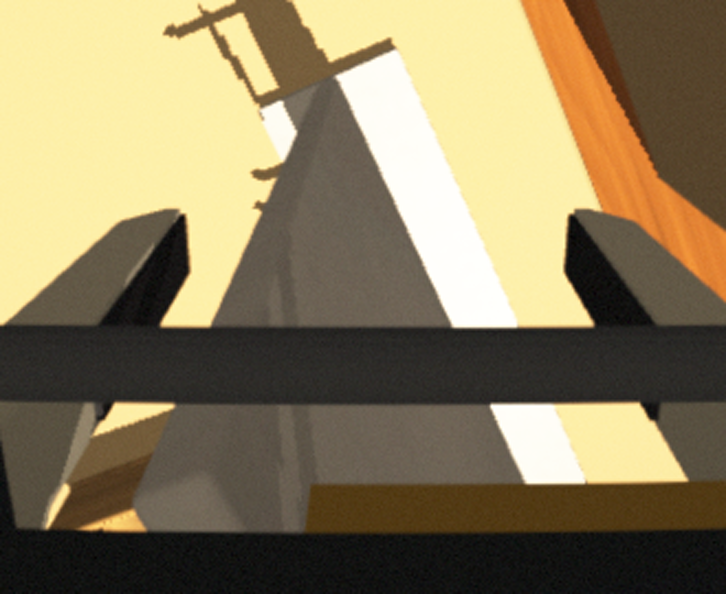

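The panel's end edge is near x = 0.28, y = 0.64, and its top is around z = 0.3. It stands between the open fingers, so I'll go straight up first, then across.

{"fn": "apply_moves", "kwargs": {
  "rows": [
    {"rx": 0,"ry": 0,"rz": 0,"x": 0,"y": 0,"z": 0.1,"hand": 1},
    {"rx": 0,"ry": 0,"rz": 0,"x": 0,"y": 0,"z": 0.2,"hand": 1},
    {"rx": 0,"ry": 0,"rz": 0,"x": 0,"y": 0,"z": 0.2,"hand": 1},
    {"rx": 0,"ry": 0,"rz": 0,"x": 0,"y": 0,"z": 0.2,"hand": 1},
    {"rx": 0,"ry": 0,"rz": 0,"x": 0,"y": 0,"z": 0.2,"hand": 1},
    {"rx": 0,"ry": 0,"rz": 0,"x": 0,"y": 0,"z": 0.1,"hand": 1},
    {"rx": 0,"ry": 0,"rz": 0,"x": 0,"y": 0,"z": 0,"hand": 1},
    {"rx": 0,"ry": 0,"rz": 0,"x": 0,"y": 0,"z": 0,"hand": 1}
  ]
}}

```text
time_s: 1.07
tool_pos: [0.2955, 0.6622, 0.3693]
eef_rot: [0.654, 3.072, 0.002]
force: [-0.0, -0.2, -0.3]
width: 1.0
finger_force: 0.0
```

{"fn": "apply_moves", "kwargs": {
  "rows": [
    {"rx": 0,"ry": 0,"rz": 0,"x": 0,"y": -0.24,"z": 0,"hand": 1},
    {"rx": 0,"ry": 0,"rz": 0,"x": 0,"y": -0.24,"z": 0,"hand": 1},
    {"rx": 0,"ry": 0,"rz": 0,"x": 0,"y": -0.24,"z": 0,"hand": 1},
    {"rx": 0,"ry": 0,"rz": 0,"x": 0,"y": -0.24,"z": 0,"hand": 1},
    {"rx": 0,"ry": 0,"rz": 0,"x": 0,"y": -0.24,"z": 0,"hand": 1},
    {"rx": 0,"ry": 0,"rz": 0,"x": 0,"y": -0.24,"z": 0,"hand": 1},
    {"rx": 0,"ry": 0,"rz": 0,"x": 0,"y": -0.24,"z": 0,"hand": 1},
    {"rx": 0,"ry": 0,"rz": -0.03,"x": 0.143,"y": -0.18,"z": -0.14,"hand": 1},
    {"rx": 0,"ry": 0,"rz": -0.03,"x": 0.143,"y": -0.18,"z": -0.14,"hand": 1},
    {"rx": 0,"ry": 0,"rz": -0.03,"x": 0.143,"y": -0.18,"z": -0.14,"hand": 1},
    {"rx": 0,"ry": 0,"rz": -0.03,"x": 0.143,"y": -0.18,"z": -0.14,"hand": 1},
    {"rx": 0,"ry": 0,"rz": -0.03,"x": 0.143,"y": -0.18,"z": -0.14,"hand": 1},
    {"rx": 0,"ry": 0,"rz": -0.03,"x": 0.143,"y": -0.18,"z": -0.14,"hand": 1},
    {"rx": 0,"ry": 0,"rz": -0.03,"x": 0.143,"y": -0.18,"z": -0.14,"hand": 1},
    {"rx": 0,"ry": 0,"rz": -0.03,"x": 0.143,"y": -0.18,"z": -0.14,"hand": 1},
    {"rx": 0,"ry": 0,"rz": 0,"x": 0,"y": 0,"z": 0,"hand": 1},
    {"rx": 0,"ry": 0,"rz": 0,"x": 0,"y": 0,"z": 0,"hand": 1},
    {"rx": 0,"ry": 0,"rz": 0,"x": 0,"y": 0,"z": 0,"hand": 1}
  ]
}}

```text
time_s: 2.57
tool_pos: [0.4662, 0.1941, 0.1999]
eef_rot: [-0.94, -2.996, 0.002]
force: [0.1, 1.2, 0.5]
width: 0.996
finger_force: 0.0
```

```bash
cat > m.py <<'E'
from h import *
st=bot.read_state(); R=Ro.from_rotvec(st["eef_rot"]).as_matrix()
print(st["time_s"],st["tool_pos"].round(4),"ytool",np.degrees(np.arctan2(R[1,1],R[0,1])).round(2),"z",R[:,2].round(4),st["joint_pos"].round(3),st["force"].round(2),st["torque"].round(3),st["width"])
E
python3 - <<'E'
from m import *
c=cam("wrist"); H=hsv(c); h,s,v=H[...,0],H[...,1],H[...,2]
cv2.imwrite("pics/w2.png",c["image"][:,:,::-1])
red=((h<6)|(h>174))&(s>140)&(v>60)
for a,p in sorted(blobs(red,30),key=lambda q:-q[0])[:4]: print("red",a,p,cast(c,p,.088))
blue=(h>100)&(h<125)&(s>150)&(v>50)
ys,xs=np.nonzero(blue); ct,r=cv2.minEnclosingCircle(np.c_[xs,ys].astype(np.float32)); print(ct,r,cast(c,ct,.058))
E
```

```text
2.5667 [0.4662 0.1941 0.1999] ytool 55.15 z [-1.9e-03 -8.0e-04 -1.0e+00] [-0.627  0.367  0.16   2.122 -0.094  0.661  0.56 ] [0.15 1.17 0.5 ] [-0.038  0.025 -0.002] 0.9957462513835593
red 136 [323.83823529 169.69117647] [[0.4524056  0.20714553 0.088     ]]
red 101 [324.05940594 207.46534653] [[0.48031188 0.18808516 0.088     ]]
(323.9535217285156, 179.7985382080078) 28.448625564575195 [[0.46513411 0.19874585 0.058     ]]
```

View pics/w2.png

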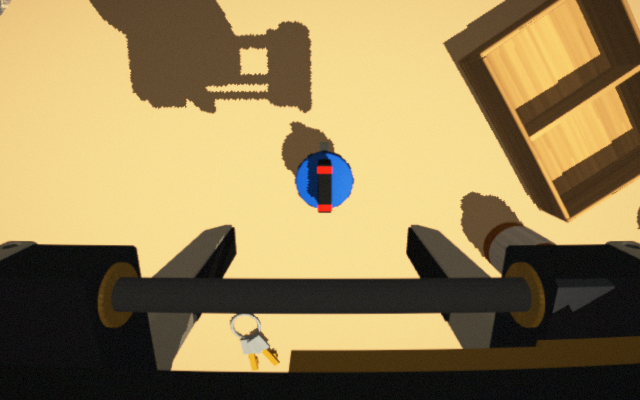

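The wrist view shows the cartridge at (324,180) with its bar aligned to the fingers, offset about 2–3 mm to the +y side. I'll go lower and check again.

{"fn": "apply_moves", "kwargs": {
  "rows": [
    {"rx": 0,"ry": 0,"rz": 0,"x": 0,"y": 0.016,"z": -0.2,"hand": 1},
    {"rx": 0,"ry": 0,"rz": 0,"x": 0,"y": 0,"z": -0.2,"hand": 1},
    {"rx": 0,"ry": 0,"rz": 0,"x": 0,"y": 0,"z": -0.18,"hand": 1},
    {"rx": 0,"ry": 0,"rz": 0,"x": 0,"y": 0,"z": 0,"hand": 1},
    {"rx": 0,"ry": 0,"rz": 0,"x": 0,"y": 0,"z": 0,"hand": 1}
  ]
}}

```text
time_s: 3.03
tool_pos: [0.466, 0.1973, 0.1135]
eef_rot: [-0.937, -2.997, 0.002]
force: [1.4, -0.3, -0.2]
width: 0.998
finger_force: 0.0
```

Run:
```python
from m import *
c=cam("wrist"); H=hsv(c); h,s,v=H[...,0],H[...,1],H[...,2]
p=st["tool_pos"]; 
red=((h<6)|(h>174))&(s>140)&(v>60)
for a,q in sorted(blobs(red,30),key=lambda q:-q[0])[:4]:
    X=cast(c,q,.088)[0]; print("red",a,q,X, "tool",R.T@(X-p))
blue=(h>100)&(h<125)&(s>150)&(v>50)
ys,xs=np.nonzero(blue); ct,r=cv2.minEnclosingCircle(np.c_[xs,ys].astype(np.float32)); X=cast(c,ct,.058)[0]; print(ct,r,X,R.T@(X-p))
```

```text
3.0333 [0.466  0.1973 0.1135] ytool 55.27 z [-2.1e-03 -7.0e-04 -1.0e+00] [-0.597  0.505  0.119  2.195 -0.133  0.451  0.592] [ 1.44 -0.28 -0.15] [0.032 0.025 0.   ] 0.9982656012406449
red 207 [320.75845411 198.93719807] [0.45260286 0.20699734 0.088     ] tool [0.01646254 0.00036358 0.02551765]
red 183 [321.24590164 250.40983607] [0.48047609 0.18808972 0.088     ] tool [-0.0172168   0.00070311  0.02547291]
(321.3963317871094, 207.66970825195312) 38.63984298706055 [0.46484175 0.19901143 0.058     ] [0.00181511 0.0008271  0.05549769]
```

{"fn": "apply_moves", "kwargs": {
  "rows": [
    {"rx": 0,"ry": 0,"rz": 0,"x": 0,"y": 0,"z": -0.15,"hand": 1},
    {"rx": 0,"ry": 0,"rz": 0,"x": 0,"y": 0,"z": -0.13,"hand": 1},
    {"rx": 0,"ry": 0,"rz": 0,"x": 0,"y": 0,"z": -0.04,"hand": 1},
    {"rx": 0,"ry": 0,"rz": 0,"x": 0,"y": 0,"z": -0.02,"hand": 1},
    {"rx": 0,"ry": 0,"rz": 0,"x": 0,"y": 0,"z": 0,"hand": 1},
    {"rx": 0,"ry": 0,"rz": 0,"x": 0,"y": 0,"z": 0,"hand": 1}
  ]
}}

```text
time_s: 3.58
tool_pos: [0.4676, 0.1968, 0.0638]
eef_rot: [0.94, 2.996, 0.002]
force: [0.5, -0.4, 0.4]
width: 1.003
finger_force: 0.0
```

{"fn": "apply_moves", "kwargs": {
  "rows": [
    {"rx": 0,"ry": 0,"rz": 0,"x": 0,"y": 0,"z": -0.01,"hand": 0.5},
    {"rx": 0,"ry": 0,"rz": 0,"x": 0,"y": 0,"z": 0,"hand": 0.4},
    {"rx": 0,"ry": 0,"rz": 0,"x": 0,"y": 0,"z": 0,"hand": 0.3},
    {"rx": 0,"ry": 0,"rz": 0,"x": 0,"y": 0,"z": 0,"hand": 0.2},
    {"rx": 0,"ry": 0,"rz": 0,"x": 0,"y": 0,"z": 0,"hand": 0},
    {"rx": 0,"ry": 0,"rz": 0,"x": 0,"y": 0,"z": 0,"hand": 0},
    {"rx": 0,"ry": 0,"rz": 0,"x": 0,"y": 0,"z": 0,"hand": 0},
    {"rx": 0,"ry": 0,"rz": 0,"x": 0,"y": 0,"z": 0,"hand": 0},
    {"rx": 0,"ry": 0,"rz": 0,"x": 0,"y": 0,"z": 0,"hand": 0},
    {"rx": 0,"ry": 0,"rz": 0,"x": 0,"y": 0,"z": 0,"hand": 0},
    {"rx": 0,"ry": 0,"rz": 0,"x": 0,"y": 0,"z": 0,"hand": 0},
    {"rx": 0,"ry": 0,"rz": 0,"x": 0,"y": 0,"z": 0,"hand": 0}
  ]
}}

```text
time_s: 4.58
tool_pos: [0.4671, 0.1964, 0.0611]
eef_rot: [-0.941, -2.997, 0.0]
force: [-0.4, 0.3, -0.6]
width: 0.19
finger_force: 0.0
```

Run:
```python
from m import *
print(st["finger_force"])
```

```text
4.5833 [0.4671 0.1964 0.0611] ytool 55.15 z [-0.e+00 -1.e-04 -1.e+00] [-0.57   0.597  0.086  2.226 -0.153  0.324  0.609] [-0.42  0.32 -0.56] [0.038 0.028 0.028] 0.1904710394060147
0.0
```

Still closing (17.7 mm against the bar's 12 mm).

{"fn": "apply_moves", "kwargs": {
  "rows": [
    {"rx": 0,"ry": 0,"rz": 0,"x": 0,"y": 0,"z": 0,"hand": 0},
    {"rx": 0,"ry": 0,"rz": 0,"x": 0,"y": 0,"z": 0,"hand": 0},
    {"rx": 0,"ry": 0,"rz": 0,"x": 0,"y": 0,"z": 0,"hand": 0},
    {"rx": 0,"ry": 0,"rz": 0,"x": 0,"y": 0,"z": 0,"hand": 0},
    {"rx": 0,"ry": 0,"rz": 0,"x": 0,"y": 0,"z": 0,"hand": 0}
  ]
}}

```text
time_s: 5.0
tool_pos: [0.4671, 0.1964, 0.0611]
eef_rot: [0.941, 2.997, -0.0]
force: [-0.9, -0.8, -0.6]
width: 0.129
finger_force: 30.0
```

{"fn": "apply_moves", "kwargs": {
  "rows": [
    {"rx": 0,"ry": 0,"rz": 0,"x": 0,"y": 0,"z": 0.1,"hand": 0},
    {"rx": 0,"ry": 0,"rz": 0,"x": 0,"y": 0,"z": 0.2,"hand": 0},
    {"rx": 0,"ry": 0,"rz": 0,"x": 0,"y": 0,"z": 0.22,"hand": 0},
    {"rx": 0,"ry": 0,"rz": 0,"x": 0,"y": 0,"z": 0.22,"hand": 0},
    {"rx": 0,"ry": 0,"rz": 0,"x": 0,"y": 0,"z": 0.2,"hand": 0},
    {"rx": 0,"ry": 0,"rz": 0.081,"x": 0.049,"y": -0.237,"z": 0,"hand": 0},
    {"rx": 0,"ry": 0,"rz": 0.081,"x": 0.049,"y": -0.237,"z": 0,"hand": 0},
    {"rx": 0,"ry": 0,"rz": 0.081,"x": 0.049,"y": -0.237,"z": 0,"hand": 0},
    {"rx": 0,"ry": 0,"rz": 0.081,"x": 0.049,"y": -0.237,"z": 0,"hand": 0},
    {"rx": 0,"ry": 0,"rz": 0.081,"x": 0.049,"y": -0.237,"z": 0,"hand": 0},
    {"rx": 0,"ry": 0,"rz": 0.081,"x": 0.049,"y": -0.237,"z": 0,"hand": 0},
    {"rx": 0,"ry": 0,"rz": 0.081,"x": 0.049,"y": -0.237,"z": 0,"hand": 0},
    {"rx": 0,"ry": 0,"rz": 0.081,"x": 0.049,"y": -0.237,"z": 0,"hand": 0},
    {"rx": 0,"ry": 0,"rz": 0.081,"x": 0.049,"y": -0.237,"z": 0,"hand": 0},
    {"rx": 0,"ry": 0,"rz": 0.081,"x": 0.049,"y": -0.237,"z": 0,"hand": 0},
    {"rx": 0,"ry": 0,"rz": 0,"x": 0,"y": 0,"z": 0,"hand": 0},
    {"rx": 0,"ry": 0,"rz": 0,"x": 0,"y": 0,"z": 0,"hand": 0},
    {"rx": 0,"ry": 0,"rz": 0,"x": 0,"y": 0,"z": 0,"hand": 0}
  ]
}}

```text
time_s: 6.5
tool_pos: [0.54, -0.1587, 0.2017]
eef_rot: [0.042, -3.14, -0.001]
force: [-0.2, 1.0, -1.6]
width: 0.129
finger_force: 30.0
```

Run:
```python
from m import *
c=cam("wrist"); H=hsv(c); h,s,v=H[...,0],H[...,1],H[...,2]
cv2.imwrite("pics/w3.png",c["image"][:,:,::-1])
p=st["tool_pos"]
red=((h<6)|(h>174))&(s>140)&(v>60)
for a,q in sorted(blobs(red,15),key=lambda q:-q[0])[:6]:
    print("red",a,q,"as slot",cast(c,q,.062)[0],"as bar",R.T@(cast(c,q,p[2]+.027)[0]-p))
green=(h>45)&(h<85)&(s>90)&(v>50)
for a,q in sorted(blobs(green,10),key=lambda q:-q[0])[:4]: print("green",a,q,cast(c,q,.062)[0])
```

```text
6.5 [ 0.54   -0.1587  0.2017] ytool 91.53 z [-1.e-03  7.e-04 -1.e+00] [ 0.168  0.427  0.024  1.993 -0.015  0.724  1.799] [-0.23  0.97 -1.6 ] [ 0.037 -0.022 -0.007] 0.1291383655701509
red 382 [320.5052356  226.38743455] as slot [ 0.58330825 -0.15716457  0.062     ] as bar [ 0.0178556   0.0003768  -0.02698153]
red 113 [339.96460177 338.17699115] as slot [ 0.71267284 -0.1323206   0.062     ] as bar [-0.04138558  0.01012492 -0.02703513]
red 72 [325.   43.5] as slot [ 0.41548949 -0.15787041  0.062     ] as bar [ 0.09432365  0.00209317 -0.02690226]
red 56 [325.5 140. ] as slot [ 0.49875884 -0.15487263  0.062     ] as bar [ 0.05634911  0.00244778 -0.02694077]
green 46 [356.02173913  55.2826087 ] [ 0.42434985 -0.13048688  0.062     ]
green 39 [296.25641026 129.41025641] [ 0.48985046 -0.18194666  0.062     ]
```

View pics/w3.png

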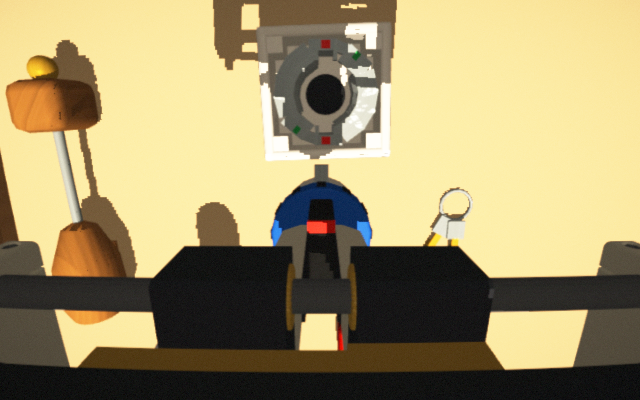

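The wrist view shows the dock square with red slot marks at (325,44) and (326,140) and green marks at (356,55) and (296,129). That puts the slot angle at about 2.0° and the dock centre at about (0.457, −0.157). I'll move above it and hover.

{"fn": "apply_moves", "kwargs": {
  "rows": [
    {"rx": 0,"ry": 0,"rz": 0.011,"x": -0.182,"y": 0.011,"z": 0,"hand": 0},
    {"rx": 0,"ry": 0,"rz": 0,"x": -0.182,"y": 0,"z": 0,"hand": 0},
    {"rx": 0,"ry": 0,"rz": 0,"x": -0.181,"y": 0,"z": 0,"hand": 0},
    {"rx": 0,"ry": 0,"rz": 0,"x": 0,"y": 0,"z": -0.15,"hand": 0},
    {"rx": 0,"ry": 0,"rz": 0,"x": 0,"y": 0,"z": -0.15,"hand": 0},
    {"rx": 0,"ry": 0,"rz": 0,"x": 0,"y": 0,"z": -0.14,"hand": 0},
    {"rx": 0,"ry": 0,"rz": 0,"x": 0,"y": 0,"z": 0,"hand": 0},
    {"rx": 0,"ry": 0,"rz": 0,"x": 0,"y": 0,"z": 0,"hand": 0},
    {"rx": 0,"ry": 0,"rz": 0,"x": 0,"y": 0,"z": 0,"hand": 0}
  ]
}}

```text
time_s: 7.3
tool_pos: [0.4593, -0.1566, 0.1369]
eef_rot: [-0.059, 3.141, 0.0]
force: [0.4, 0.4, -2.8]
width: 0.129
finger_force: 30.0
```

```bash
python3 m.py
```

```text
7.3 [ 0.4593 -0.1566  0.1369] ytool 92.17 z [ 4.e-04  1.e-04 -1.e+00] [ 0.203  0.443  0.012  2.218 -0.012  0.48   1.833] [ 0.38  0.37 -2.84] [ 0.044 -0.    -0.002] 0.12888863368583847
```

{"fn": "apply_moves", "kwargs": {
  "rows": [
    {"rx": 0,"ry": 0,"rz": 0,"x": -0.006,"y": -0.001,"z": -0.03,"hand": 0},
    {"rx": 0,"ry": 0,"rz": 0,"x": 0,"y": 0,"z": -0.03,"hand": 0},
    {"rx": 0,"ry": 0,"rz": 0,"x": 0,"y": 0,"z": -0.03,"hand": 0},
    {"rx": 0,"ry": 0,"rz": 0,"x": 0,"y": 0,"z": -0.03,"hand": 0},
    {"rx": 0,"ry": 0,"rz": 0,"x": 0,"y": 0,"z": -0.02,"hand": 0},
    {"rx": 0,"ry": 0,"rz": 0,"x": 0,"y": 0,"z": -0.02,"hand": 0},
    {"rx": 0,"ry": 0,"rz": 0,"x": 0,"y": 0,"z": -0.015,"hand": 0},
    {"rx": 0,"ry": 0,"rz": 0,"x": 0,"y": 0,"z": 0,"hand": 0},
    {"rx": 0,"ry": 0,"rz": 0,"x": 0,"y": 0,"z": 0,"hand": 0}
  ]
}}

```text
time_s: 8.05
tool_pos: [0.4579, -0.1576, 0.1097]
eef_rot: [0.057, -3.141, -0.0]
force: [-0.0, 0.0, -1.5]
width: 0.126
finger_force: 30.0
```

```bash
python3 m.py
```

```text
8.05 [ 0.4579 -0.1576  0.1097] ytool 92.09 z [-3.e-04  1.e-04 -1.e+00] [ 0.207  0.49   0.01   2.241 -0.011  0.411  1.833] [-0.    0.01 -1.51] [ 0.023 -0.02   0.031] 0.1257600004953422
```

Nothing has touched yet. I'll continue in 1 mm steps.

{"fn": "apply_moves", "kwargs": {
  "rows": [
    {"rx": 0,"ry": 0,"rz": 0,"x": 0,"y": 0,"z": -0.01,"hand": 0},
    {"rx": 0,"ry": 0,"rz": 0,"x": 0,"y": 0,"z": -0.01,"hand": 0},
    {"rx": 0,"ry": 0,"rz": 0,"x": 0,"y": 0,"z": -0.01,"hand": 0},
    {"rx": 0,"ry": 0,"rz": 0,"x": 0,"y": 0,"z": 0,"hand": 0},
    {"rx": 0,"ry": 0,"rz": 0,"x": 0,"y": 0,"z": 0,"hand": 0}
  ]
}}

```text
time_s: 8.47
tool_pos: [0.4579, -0.1575, 0.1053]
eef_rot: [0.057, -3.141, -0.0]
force: [0.1, 0.3, -2.0]
width: 0.128
finger_force: 30.0
```

```bash
python3 m.py
```

```text
8.4667 [ 0.4579 -0.1575  0.1053] ytool 92.09 z [-2.e-04  1.e-04 -1.e+00] [ 0.208  0.498  0.009  2.245 -0.011  0.399  1.833] [ 0.13  0.32 -2.02] [0.068 0.023 0.033] 0.1282358465569469
```

{"fn": "apply_moves", "kwargs": {
  "rows": [
    {"rx": 0,"ry": 0,"rz": 0,"x": 0,"y": 0,"z": -0.007,"hand": 0},
    {"rx": 0,"ry": 0,"rz": 0,"x": 0,"y": 0,"z": -0.007,"hand": 0},
    {"rx": 0,"ry": 0,"rz": 0,"x": 0,"y": 0,"z": -0.007,"hand": 0},
    {"rx": 0,"ry": 0,"rz": 0,"x": 0,"y": 0,"z": 0,"hand": 0},
    {"rx": 0,"ry": 0,"rz": 0,"x": 0,"y": 0,"z": 0,"hand": 0}
  ]
}}

```text
time_s: 8.88
tool_pos: [0.4579, -0.1575, 0.1021]
eef_rot: [0.057, -3.141, -0.0]
force: [-1.3, 0.5, -2.1]
width: 0.124
finger_force: 30.0
```

```bash
python3 m.py
```

```text
8.8833 [ 0.4579 -0.1575  0.1021] ytool 92.1 z [-1.e-04  0.e+00 -1.e+00] [ 0.208  0.504  0.009  2.247 -0.011  0.391  1.833] [-1.26  0.54 -2.15] [ 0.067 -0.018 -0.034] 0.12400485498300237
```

{"fn": "apply_moves", "kwargs": {
  "rows": [
    {"rx": 0,"ry": 0,"rz": 0,"x": 0,"y": 0,"z": -0.007,"hand": 0},
    {"rx": 0,"ry": 0,"rz": 0,"x": 0,"y": 0,"z": -0.007,"hand": 0},
    {"rx": 0,"ry": 0,"rz": 0,"x": 0,"y": 0,"z": 0,"hand": 0},
    {"rx": 0,"ry": 0,"rz": 0,"x": 0,"y": 0,"z": 0,"hand": 0}
  ]
}}

```text
time_s: 9.22
tool_pos: [0.458, -0.1576, 0.1002]
eef_rot: [-0.057, 3.141, -0.0]
force: [-0.2, 0.4, 0.0]
width: 0.124
finger_force: 30.0
```

```bash
python3 m.py
```

```text
9.2167 [ 0.458  -0.1576  0.1002] ytool 92.1 z [ 2.e-04 -0.e+00 -1.e+00] [ 0.208  0.507  0.009  2.248 -0.011  0.386  1.833] [-0.22  0.36  0.02] [ 0.04   0.025 -0.057] 0.1243130574872867
```

{"fn": "apply_moves", "kwargs": {
  "rows": [
    {"rx": 0,"ry": 0,"rz": 0,"x": 0,"y": 0,"z": -0.007,"hand": 0},
    {"rx": 0,"ry": 0,"rz": 0,"x": 0,"y": 0,"z": -0.007,"hand": 0},
    {"rx": 0,"ry": 0,"rz": 0,"x": 0,"y": 0,"z": 0,"hand": 0},
    {"rx": 0,"ry": 0,"rz": 0,"x": 0,"y": 0,"z": 0,"hand": 0}
  ]
}}

```text
time_s: 9.55
tool_pos: [0.458, -0.1576, 0.098]
eef_rot: [-0.057, 3.141, -0.0]
force: [-0.6, -0.1, 1.4]
width: 0.127
finger_force: 30.0
```

```bash
python3 m.py
```

```text
9.55 [ 0.458  -0.1576  0.098 ] ytool 92.1 z [ 2.e-04 -0.e+00 -1.e+00] [ 0.208  0.511  0.009  2.25  -0.011  0.381  1.833] [-0.59 -0.11  1.44] [-0.023  0.043  0.004] 0.12730698740570648
```

The force rises like the spring's, so the lugs are in the slots. I'll press on.

{"fn": "apply_moves", "kwargs": {
  "rows": [
    {"rx": 0,"ry": 0,"rz": 0,"x": 0,"y": 0,"z": -0.008,"hand": 0},
    {"rx": 0,"ry": 0,"rz": 0,"x": 0,"y": 0,"z": -0.008,"hand": 0},
    {"rx": 0,"ry": 0,"rz": 0,"x": 0,"y": 0,"z": -0.008,"hand": 0},
    {"rx": 0,"ry": 0,"rz": 0,"x": 0,"y": 0,"z": -0.008,"hand": 0},
    {"rx": 0,"ry": 0,"rz": 0,"x": 0,"y": 0,"z": 0,"hand": 0},
    {"rx": 0,"ry": 0,"rz": 0,"x": 0,"y": 0,"z": 0,"hand": 0}
  ]
}}

```text
time_s: 10.05
tool_pos: [0.4581, -0.1576, 0.0932]
eef_rot: [-0.057, 3.141, -0.0]
force: [-0.7, 0.0, 4.8]
width: 0.131
finger_force: 30.0
```

```bash
python3 m.py
```

```text
10.05 [ 0.4581 -0.1576  0.0932] ytool 92.09 z [ 2.e-04 -0.e+00 -1.e+00] [ 0.208  0.52   0.008  2.253 -0.011  0.368  1.833] [-0.71  0.03  4.78] [ 0.024  0.123 -0.014] 0.13137226583007203
```

{"fn": "apply_moves", "kwargs": {
  "rows": [
    {"rx": 0,"ry": 0,"rz": 0,"x": 0,"y": 0,"z": -0.01,"hand": 0},
    {"rx": 0,"ry": 0,"rz": 0,"x": 0,"y": 0,"z": -0.01,"hand": 0},
    {"rx": 0,"ry": 0,"rz": 0,"x": 0,"y": 0,"z": -0.01,"hand": 0},
    {"rx": 0,"ry": 0,"rz": 0,"x": 0,"y": 0,"z": -0.01,"hand": 0},
    {"rx": 0,"ry": 0,"rz": 0,"x": 0,"y": 0,"z": -0.007,"hand": 0},
    {"rx": 0,"ry": 0,"rz": 0,"x": 0,"y": 0,"z": 0,"hand": 0},
    {"rx": 0,"ry": 0,"rz": 0,"x": 0,"y": 0,"z": 0,"hand": 0}
  ]
}}

```text
time_s: 10.63
tool_pos: [0.4581, -0.1576, 0.0864]
eef_rot: [-0.057, 3.141, -0.0]
force: [-2.0, 0.4, 10.8]
width: 0.125
finger_force: 30.0
```

```bash
python3 m.py
```

```text
10.6333 [ 0.4581 -0.1576  0.0864] ytool 92.09 z [ 5.e-04 -1.e-04 -1.e+00] [ 0.209  0.533  0.007  2.257 -0.011  0.351  1.833] [-1.96  0.44 10.77] [0.077 0.242 0.016] 0.12549728308936425
```

{"fn": "apply_moves", "kwargs": {
  "rows": [
    {"rx": 0,"ry": 0,"rz": -0.05,"x": -0.001,"y": 0,"z": 0,"hand": 0},
    {"rx": 0,"ry": 0,"rz": -0.08,"x": -0.001,"y": -0.001,"z": 0,"hand": 0},
    {"rx": 0,"ry": 0,"rz": -0.08,"x": -0.001,"y": 0,"z": 0,"hand": 0},
    {"rx": 0,"ry": 0,"rz": -0.08,"x": 0,"y": -0.001,"z": 0,"hand": 0},
    {"rx": 0,"ry": 0,"rz": -0.08,"x": 0,"y": 0,"z": 0,"hand": 0},
    {"rx": 0,"ry": 0,"rz": -0.03,"x": 0,"y": 0,"z": 0,"hand": 0},
    {"rx": 0,"ry": 0,"rz": 0,"x": 0,"y": 0,"z": 0,"hand": 0},
    {"rx": 0,"ry": 0,"rz": 0,"x": 0,"y": 0,"z": 0,"hand": 0}
  ]
}}

```text
time_s: 11.3
tool_pos: [0.4581, -0.158, 0.0866]
eef_rot: [0.435, 3.11, -0.0]
force: [0.2, -0.6, 9.9]
width: 0.125
finger_force: 30.0
```

```bash
python3 m.py
```

```text
11.3 [ 0.4581 -0.158   0.0866] ytool 74.08 z [ 1.4e-03 -5.0e-04 -1.0e+00] [ 0.153  0.535  0.087  2.261 -0.13   0.349  1.643] [ 0.19 -0.55  9.9 ] [0.049 0.063 0.025] 0.1254164078520728
```

{"fn": "apply_moves", "kwargs": {
  "rows": [
    {"rx": 0,"ry": 0,"rz": -0.06,"x": 0,"y": -0.001,"z": 0,"hand": 0},
    {"rx": 0,"ry": 0,"rz": -0.08,"x": 0,"y": 0,"z": 0,"hand": 0},
    {"rx": 0,"ry": 0,"rz": -0.08,"x": 0,"y": -0.001,"z": 0,"hand": 0},
    {"rx": 0,"ry": 0,"rz": -0.08,"x": 0,"y": 0,"z": 0,"hand": 0},
    {"rx": 0,"ry": 0,"rz": -0.07,"x": 0,"y": 0,"z": 0,"hand": 0},
    {"rx": 0,"ry": 0,"rz": 0,"x": 0,"y": 0,"z": 0,"hand": 0},
    {"rx": 0,"ry": 0,"rz": 0,"x": 0,"y": 0,"z": 0,"hand": 0}
  ]
}}

```text
time_s: 11.88
tool_pos: [0.4582, -0.1583, 0.0866]
eef_rot: [0.881, 3.014, -0.0]
force: [0.5, 0.1, 9.5]
width: 0.124
finger_force: 30.0
```

```bash
python3 m.py
```

```text
11.8833 [ 0.4582 -0.1583  0.0866] ytool 57.42 z [ 1.4e-03 -4.0e-04 -1.0e+00] [ 0.102  0.539  0.16   2.264 -0.24   0.352  1.468] [0.49 0.07 9.48] [ 0.032  0.061 -0.094] 0.12415094505754512
```

{"fn": "apply_moves", "kwargs": {
  "rows": [
    {"rx": 0,"ry": 0,"rz": -0.022,"x": 0,"y": 0,"z": 0,"hand": 0},
    {"rx": 0,"ry": 0,"rz": -0.022,"x": 0,"y": 0,"z": 0,"hand": 0},
    {"rx": 0,"ry": 0,"rz": -0.022,"x": 0,"y": 0,"z": 0,"hand": 0},
    {"rx": 0,"ry": 0,"rz": -0.022,"x": 0,"y": 0,"z": 0,"hand": 0},
    {"rx": 0,"ry": 0,"rz": -0.022,"x": 0,"y": 0,"z": 0,"hand": 0},
    {"rx": 0,"ry": 0,"rz": 0,"x": 0,"y": 0,"z": 0,"hand": 0},
    {"rx": 0,"ry": 0,"rz": 0,"x": 0,"y": 0,"z": 0,"hand": 0}
  ]
}}

```text
time_s: 12.47
tool_pos: [0.4581, -0.1583, 0.0866]
eef_rot: [1.01, 2.973, 0.0]
force: [-0.4, -1.2, 10.0]
width: 0.127
finger_force: 30.0
```

```bash
python3 m.py
```

```text
12.4667 [ 0.4581 -0.1583  0.0866] ytool 52.48 z [ 1.4e-03 -4.0e-04 -1.0e+00] [ 0.087  0.541  0.182  2.265 -0.272  0.353  1.416] [-0.39 -1.22  9.97] [-0.024  0.033  0.008] 0.12745789487914946
```

{"fn": "apply_moves", "kwargs": {
  "rows": [
    {"rx": 0,"ry": 0,"rz": -0.02,"x": 0,"y": 0,"z": 0,"hand": 0},
    {"rx": 0,"ry": 0,"rz": -0.015,"x": 0,"y": 0,"z": 0,"hand": 0},
    {"rx": 0,"ry": 0,"rz": 0,"x": 0,"y": 0,"z": 0,"hand": 0},
    {"rx": 0,"ry": 0,"rz": 0,"x": 0,"y": 0,"z": 0,"hand": 0}
  ]
}}

```text
time_s: 12.8
tool_pos: [0.4581, -0.1584, 0.0866]
eef_rot: [1.05, 2.959, 0.0]
force: [0.6, -0.6, 10.0]
width: 0.129
finger_force: 30.0
```

```bash
python3 m.py
```

```text
12.8 [ 0.4581 -0.1584  0.0866] ytool 50.91 z [ 1.3e-03 -4.0e-04 -1.0e+00] [ 0.083  0.542  0.189  2.265 -0.283  0.354  1.399] [ 0.56 -0.64  9.95] [-0.076  0.076 -0.016] 0.12910148272989788
```

{"fn": "apply_moves", "kwargs": {
  "rows": [
    {"rx": 0,"ry": 0,"rz": -0.015,"x": 0,"y": 0,"z": 0,"hand": 0},
    {"rx": 0,"ry": 0,"rz": -0.015,"x": 0,"y": 0,"z": 0,"hand": 0},
    {"rx": 0,"ry": 0,"rz": 0,"x": 0,"y": 0,"z": 0,"hand": 0},
    {"rx": 0,"ry": 0,"rz": 0,"x": 0,"y": 0,"z": 0,"hand": 0}
  ]
}}

```text
time_s: 13.13
tool_pos: [0.4581, -0.1584, 0.0866]
eef_rot: [1.085, 2.947, 0.0]
force: [-0.2, 0.2, 9.7]
width: 0.128
finger_force: 30.0
```

```bash
python3 m.py
```

```text
13.1333 [ 0.4581 -0.1584  0.0866] ytool 49.56 z [ 1.4e-03 -4.0e-04 -1.0e+00] [ 0.078  0.542  0.195  2.266 -0.292  0.355  1.385] [-0.18  0.2   9.73] [-0.054  0.114  0.016] 0.12752782348469105
```

{"fn": "apply_moves", "kwargs": {
  "rows": [
    {"rx": 0,"ry": 0,"rz": -0.015,"x": 0,"y": 0,"z": 0,"hand": 0},
    {"rx": 0,"ry": 0,"rz": -0.015,"x": 0,"y": 0,"z": 0,"hand": 0},
    {"rx": 0,"ry": 0,"rz": 0,"x": 0,"y": 0,"z": 0,"hand": 0},
    {"rx": 0,"ry": 0,"rz": 0,"x": 0,"y": 0,"z": 0,"hand": 0}
  ]
}}

```text
time_s: 13.47
tool_pos: [0.4583, -0.1582, 0.0866]
eef_rot: [1.119, 2.934, 0.0]
force: [0.9, 0.2, 9.1]
width: 0.129
finger_force: 30.0
```

```bash
python3 m.py
```

```text
13.4667 [ 0.4583 -0.1582  0.0866] ytool 48.25 z [ 1.7e-03 -4.0e-04 -1.0e+00] [ 0.074  0.543  0.201  2.266 -0.3    0.355  1.371] [0.9  0.23 9.09] [0.04  0.011 0.175] 0.12902197011150926
```

The stop is felt (0.175 N m at 0.765 rad). I'll ease off slightly and let it rise.

{"fn": "apply_moves", "kwargs": {
  "rows": [
    {"rx": 0,"ry": 0,"rz": 0.015,"x": 0,"y": 0,"z": 0,"hand": 0},
    {"rx": 0,"ry": 0,"rz": 0,"x": 0,"y": 0,"z": 0.007,"hand": 0},
    {"rx": 0,"ry": 0,"rz": 0,"x": 0,"y": 0,"z": 0.007,"hand": 0},
    {"rx": 0,"ry": 0,"rz": 0,"x": 0,"y": 0,"z": 0.007,"hand": 0},
    {"rx": 0,"ry": 0,"rz": 0,"x": 0,"y": 0,"z": 0.007,"hand": 0},
    {"rx": 0,"ry": 0,"rz": 0,"x": 0,"y": 0,"z": 0,"hand": 0},
    {"rx": 0,"ry": 0,"rz": 0,"x": 0,"y": 0,"z": 0,"hand": 0}
  ]
}}

```text
time_s: 14.05
tool_pos: [0.4583, -0.1583, 0.0907]
eef_rot: [1.102, 2.94, 0.0]
force: [0.5, 0.7, 7.9]
width: 0.126
finger_force: 30.0
```

```bash
python3 m.py
```

```text
14.05 [ 0.4583 -0.1583  0.0907] ytool 48.9 z [ 1.5e-03 -4.0e-04 -1.0e+00] [ 0.072  0.535  0.204  2.263 -0.293  0.365  1.375] [0.54 0.67 7.87] [ 0.048 -0.082  0.009] 0.1262139125826464
```

{"fn": "apply_moves", "kwargs": {
  "rows": [
    {"rx": 0,"ry": 0,"rz": 0,"x": 0,"y": 0,"z": 0.007,"hand": 0},
    {"rx": 0,"ry": 0,"rz": 0,"x": 0,"y": 0,"z": 0.006,"hand": 0},
    {"rx": 0,"ry": 0,"rz": 0,"x": 0,"y": 0,"z": 0,"hand": 0},
    {"rx": 0,"ry": 0,"rz": 0,"x": 0,"y": 0,"z": 0,"hand": 0}
  ]
}}

```text
time_s: 14.38
tool_pos: [0.4582, -0.1582, 0.0926]
eef_rot: [1.102, 2.94, 0.0]
force: [1.1, 1.1, 6.0]
width: 0.123
finger_force: 30.0
```

```bash
python3 m.py
```

```text
14.3833 [ 0.4582 -0.1582  0.0926] ytool 48.91 z [ 1.4e-03 -3.0e-04 -1.0e+00] [ 0.07   0.532  0.206  2.262 -0.291  0.37   1.374] [1.1  1.06 6.03] [ 0.062 -0.139  0.017] 0.12278624394624284
```

{"fn": "apply_moves", "kwargs": {
  "rows": [
    {"rx": 0,"ry": 0,"rz": 0,"x": 0,"y": 0,"z": 0.005,"hand": 0},
    {"rx": 0,"ry": 0,"rz": 0,"x": 0,"y": 0,"z": 0.004,"hand": 0},
    {"rx": 0,"ry": 0,"rz": 0,"x": 0,"y": 0,"z": 0,"hand": 0},
    {"rx": 0,"ry": 0,"rz": 0,"x": 0,"y": 0,"z": 0,"hand": 0}
  ]
}}

```text
time_s: 14.72
tool_pos: [0.4581, -0.1583, 0.0933]
eef_rot: [1.102, 2.941, -0.0]
force: [5.9, -1.4, -13.5]
width: 0.123
finger_force: 30.0
```

```bash
python3 m.py
```

```text
14.7167 [ 0.4581 -0.1583  0.0933] ytool 48.9 z [ 6.e-04 -5.e-04 -1.e+00] [ 0.068  0.53   0.208  2.261 -0.29   0.373  1.373] [  5.86  -1.44 -13.46] [-0.242 -1.325  0.01 ] 0.12337335494630439
```

The top of the pocket is felt at about 32 mm, so it is locked. I'll relax the upward pull, then open.

{"fn": "apply_moves", "kwargs": {
  "rows": [
    {"rx": 0,"ry": 0,"rz": 0,"x": 0,"y": 0,"z": -0.005,"hand": 0},
    {"rx": 0,"ry": 0,"rz": 0,"x": 0,"y": 0,"z": 0,"hand": 0},
    {"rx": 0,"ry": 0,"rz": 0,"x": 0,"y": 0,"z": 0,"hand": 0}
  ]
}}

```text
time_s: 14.97
tool_pos: [0.458, -0.1582, 0.0931]
eef_rot: [1.102, 2.941, 0.0]
force: [3.7, -0.3, -3.0]
width: 0.132
finger_force: 30.0
```

```bash
python3 m.py
```

```text
14.9667 [ 0.458  -0.1582  0.0931] ytool 48.9 z [ 1.1e-03 -2.0e-04 -1.0e+00] [ 0.069  0.531  0.207  2.262 -0.291  0.372  1.374] [ 3.69 -0.35 -3.01] [-6.100e-02 -1.031e+00  1.000e-03] 0.13154848362247287
```

Now I'll release, then lift straight up.

{"fn": "apply_moves", "kwargs": {
  "rows": [
    {"rx": 0,"ry": 0,"rz": 0,"x": 0,"y": 0,"z": 0,"hand": 0.2},
    {"rx": 0,"ry": 0,"rz": 0,"x": 0,"y": 0,"z": 0,"hand": 0.3},
    {"rx": 0,"ry": 0,"rz": 0,"x": 0,"y": 0,"z": 0,"hand": 0.5},
    {"rx": 0,"ry": 0,"rz": 0,"x": 0,"y": 0,"z": 0,"hand": 0.5},
    {"rx": 0,"ry": 0,"rz": 0,"x": 0,"y": 0,"z": 0,"hand": 0.5},
    {"rx": 0,"ry": 0,"rz": 0,"x": 0,"y": 0,"z": 0,"hand": 0.5},
    {"rx": 0,"ry": 0,"rz": 0,"x": 0,"y": 0,"z": 0,"hand": 0.5}
  ]
}}

```text
time_s: 15.55
tool_pos: [0.4573, -0.1581, 0.0929]
eef_rot: [-1.103, -2.941, 0.0]
force: [-0.4, -0.5, -1.0]
width: 0.498
finger_force: 0.0
```

{"fn": "apply_moves", "kwargs": {
  "rows": [
    {"rx": 0,"ry": 0,"rz": 0,"x": 0,"y": 0,"z": 0.08,"hand": 0.5},
    {"rx": 0,"ry": 0,"rz": 0,"x": 0,"y": 0,"z": 0.12,"hand": 0.5},
    {"rx": 0,"ry": 0,"rz": 0,"x": 0,"y": 0,"z": 0.2,"hand": 0.5},
    {"rx": 0,"ry": 0,"rz": 0,"x": 0,"y": 0,"z": 0.2,"hand": 0.5},
    {"rx": 0,"ry": 0,"rz": 0,"x": 0,"y": 0,"z": 0.2,"hand": 0.5},
    {"rx": 0,"ry": 0,"rz": 0,"x": 0.15,"y": -0.12,"z": 0.1,"hand": 0.5},
    {"rx": 0,"ry": 0,"rz": 0,"x": 0.15,"y": -0.12,"z": 0,"hand": 0.5},
    {"rx": 0,"ry": 0,"rz": 0,"x": 0,"y": 0,"z": 0,"hand": 0.5},
    {"rx": 0,"ry": 0,"rz": 0,"x": 0,"y": 0,"z": 0,"hand": 0.5},
    {"rx": 0,"ry": 0,"rz": 0,"x": 0,"y": 0,"z": 0,"hand": 0.5}
  ]
}}

```text
time_s: 16.38
tool_pos: [0.5015, -0.1938, 0.2273]
eef_rot: [-1.103, -2.94, 0.0]
force: [0.0, -0.1, -0.3]
width: 0.503
finger_force: 0.0
```

Run:
```python
from m import *
c=cam("wrist"); H=hsv(c); h,s,v=H[...,0],H[...,1],H[...,2]
cv2.imwrite("pics/w4.png",c["image"][:,:,::-1])
red=((h<6)|(h>174))&(s>140)&(v>60)
for a,q in sorted(blobs(red,15),key=lambda q:-q[0])[:6]:
    print("red",a,q,"slot",cast(c,q,.062)[0],"bar",cast(c,q,.12)[0])
```

```text
16.3833 [ 0.5015 -0.1938  0.2273] ytool 48.88 z [-1.7e-03  5.0e-04 -1.0e+00] [ 0.009  0.379  0.347  2.033 -0.184  0.76   1.32 ] [ 0.02 -0.13 -0.33] [-0.05  -0.034  0.002] 0.5028313753219679
red 4077 [564.02820701 227.4415011 ] slot [ 0.71832989 -0.02772711  0.062     ] bar [ 0.6713825  -0.04873469  0.12      ]
red 710 [530.80985915 213.41830986] slot [ 0.67912798 -0.04784814  0.062     ] bar [ 0.63903011 -0.0653401   0.12      ]
red 112 [318.5 102.5] slot [ 0.44317631 -0.14558037  0.062     ] bar [ 0.4443049  -0.14599614  0.12      ]
red 97 [318.71134021 145.11340206] slot [ 0.47451555 -0.17269228  0.062     ] bar [ 0.47016841 -0.16837095  0.12      ]
red 59 [290.50847458  88.91525424] slot [ 0.41577676 -0.15756438  0.062     ] bar [ 0.42169271 -0.15588626  0.12      ]
red 51 [347.74509804 151.88235294] slot [ 0.4988604  -0.15508089  0.062     ] bar [ 0.49025963 -0.15383669  0.12      ]
```

View pics/w4.png

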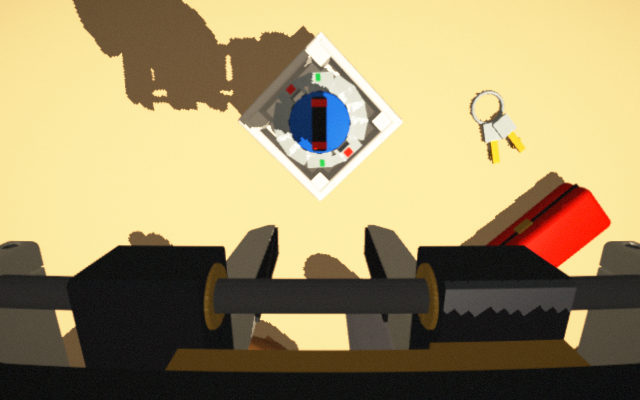

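The picture shows the cartridge upright and level in the collar at (319,123). Its bar lies along the green marks at (318,76) and (322,163), about 43° clockwise from the red slots. The gripper is clear and nothing else has been moved, so I'm handing in.

```bash
python3 -c "
from workcell import bot
print(bot.hand_in())"
```

```text
the job is handed in; nothing more can be done
None
```

The cartridge is locked in the dock: pressed in, turned about 43° clockwise to the stop, let up until it held against a light upward pull, then released; the job is handed in at about 16 s, the highest dock force I read was about 14 N, and nothing else was moved.

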